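Lock the quick coupler that carries the hose spigot

ROBOT

A 7-joint arm with a two-finger parallel gripper is mounted at the origin on a cart in front of the work surface, level with it; the furniture and walls round the work are solid. World frame = base frame: x ahead of the robot, y to its left, z up, the work surface at z = 0. Lengths are in m, angles in rad, forces in N, time in s.
With the tool pointing down it reaches from about 0.4 to 0.85 m from the base axis. Payload 4.5 kg.
Tool frame: the origin (TCP) lies at the very end of the fingers, on their centre line; the grasp point (between the pads) lies env.pinch_z behind it (env.pinch_z is the distance from the TCP to the grasp point, in m); z points along the fingers, y is the line along which they close (so a half turn about z gives the same grasp; the last joint's range is limited). The gripper opens to 85 mm and grips with 20 to 120 N. Pads are 22 mm wide; open, the fingers measure 114 mm over their backs; the gripper's body (76 mm by 85 mm) begins 54 mm behind the grasp point. The pads swing forward as they close: fully open they stand 13 mm farther back than shut.
Start: joints at [1.164, 0.689, -0.195, 1.565, 0.157, 0.902, -0.215], TCP at [0.267, -0.565, 0.209] pointing down, gripper open.
Joint ranges: [-3.01, 3.01], [-0.46, 2.08], [-1.47, 1.51], [0.13, 2.56], [-1, 4.14], [0.04, 2.09], [-2.66, 2.66]. Speed limits (rad/s): [2.57, 2.57, 3.14, 3.14, 3.14, 3.14, 3.14].

INTERFACE

Orientations are given as [roll, pitch, yaw] about the fixed x, y, z axes, in that order (R = Rz(yaw) Ry(pitch) Rx(roll)).
In Python, from station import env, imaging gives the robot as it stands.
- The arm moves only by the tool move_arm, never from a script. Its argument "series" is one flat list of numbers, 6 for each row, row after row: the shift along the world's x, y, z in mm, then the turn, a rotation vector about the world's x, y, z in rad. A call has 1 to 5 rows; each row shifts and turns the commanded pose from where the row before left it; what a row does not reach is not made up. A row lasts 1/12 s, in which the tool goes at most 41.7 mm and 7.16 degrees, less where a joint would pass 70% of its speed; a pose out of reach is approached as far as the arm can. A call with a gripper value outside its range is refused whole. "fingers" is the closure, from 0 (fully open) to 1 (shut), set as the call begins (left out, the last holds). The fingers move at their own pace and stop on an object; "newtons" is the grip in N (left out, the last holds). Time passes only in rows, so rows that do not move let the fingers close. It gives the time, the measured TCP pose, the force, the opening and the grip force at its end, in the units of the state.
- env.read_state(): the state, without advancing time (a new reading comes with each control period).
- imaging.read_camera(name): name is "scene" or "top"; returns a dict with "img" (384x512x3 uint8, red, green, blue), "intrinsics" (3x3 intrinsics, pixels), "xyz" and "rotation" of the camera in the world. Camera axes: x right, y down, z forward; pixel columns grow to the right and rows downward; lengths in m; the calibration is good to about 2 mm. A picture is of the moment at which its call begins. There is no depth.
- env.finish_job(): hands the job in; it is judged then, once.
The state is a dict: "t": time; "q": joint angles; "joint_vel": joint speeds; "effort": joint torques, N m; "eef_pos": TCP position; "eef_rot": TCP orientation; "force": force on the tool from outside, world axes, zero at the start; "ft_torque": the same for the moment, N m; "gripper_width": opening from 0.0 (shut) to 1.0 (fully open); "grip_force": force on a finger pad.
Only numpy, scipy, OpenCV 4.12 (cv2) and the standard library are available. Lean on these libraries where they do the work, as an engineer would, in place of code of your own. Each camera call takes 0.05 s, during which the arm holds its last target. There are 200 camera calls.

TASK

Lock the bench coupler that has the barbed hose spigot in it: pull its spring sleeve straight up, turn it clockwise (seen from above) a sixth of a turn until it stops, and let it drop fully home again so that its pins sit in the other pair of notches. Leave the coupler with the flat blanking plug as it is, and do not knock over the conical flask.

Things in the scene. Friction and masses are not known exactly. Their poses are not given: they have to be found in the camera images.
- hose_coupler: Fixed coupler to be locked, on a square 84 x 84 mm foot plate; origin at the plate's underside, on the upright axis. A notched crown of radius 33 mm reaches up to 50 mm; above it sits the sleeve, 51 to 93 mm when down. A fixed brass barbed hose spigot, up to 19 mm thick, stands out of the sleeve's middle, up to 116 mm above the worktop.
- hose_coupler_grip (a point): Grip point of its sleeve: on the axis, midway between the gripping flats, 78 mm above the worktop with the sleeve down (15 mm below the sleeve's top). The sleeve is an aluminium block 64 mm long (point x), 28 mm wide across two ribbed flats (point y: grip here), 42 mm tall. z is up; the point moves and turns with the sleeve.
- hose_coupler_turn (a joint): Turn of that sleeve, rad: 0 unlocked; grows clockwise seen from above to a stop at 1.05 (60 degrees) = locked. With the sleeve down, two pins under its ends stand in notches (10 degrees of play), so it passes from one pair of notches to the other only while lifted by 10 mm or more; then it turns nearly freely.
- hose_coupler_lift (a joint): Lift of that sleeve, m: 0 fully down, 0.020 at the upper stop. A spring presses it down: about 8 N to start lifting, 10 N at 15 mm. It drops back by itself when let go, unless its pins stand on the crown between the notches.
- blank_coupler_grip (a point): The same point of the other coupler: same sleeve, sizes and behaviour and also unlocked, but on a round foot plate (90 mm) and with a low flat round brass plug (24 mm across, 4 mm above the sleeve) in place of the barbed spigot. To be left alone.
- blank_coupler_turn (a joint): Turn of the other coupler's sleeve, rad, as above; unlocked (0 to 0.17), to be left so.
- flask_mid (a point): Half-way up a loose conical glass flask, 79 mm wide at the foot, 132 mm tall, standing behind and between the couplers. z is its upright axis.
Mind the look-alikes: they are no part of the job. What is shaped like the hose_coupler but blue or red is not meant.

How it is judged:
By the outcome, as a careful person would: the job done as asked, in the order asked, and still so for the second after the job is handed in, with the robot touching nothing.
It also fails if it takes over 32 s, if anything falls off the work surface, if the arm or the gripper's body presses on something with over 40 N, if the wrist force passes 120 N, or if a joint passes its speed limit or range.

## Working session

There is one attempt and no reset: what is moved stays moved. The work goes in short steps, Python scripts to look and compute and a tool call to move; the robot and the scene stay as the last step left them, time stands still between calls to the robot, and variables do not carry over. Pictures are saved under pics/ and viewed, at most 10 in all, crops included, and the job is handed in when it is done.

Besides the shell and the picture viewer there is one more tool, called after "Request:" in YAML: its name, and indented under it one key for each argument. move_arm: Moves the arm, as the interface text tells. Its arguments: {"type":"object","properties":{"series":{"type":"array"},"fingers":{"type":"number"},"newtons":{"type":"number"}},"required":["series"]}

```bash
mkdir -p pics
python3 - <<'E'
from station import env, imaging
import cv2,numpy as np
for n in("scene","top"):
    c=imaging.read_camera(n); cv2.imwrite(f"pics/{n}0.png",cv2.resize(c["img"][:,:,::-1],(800,600),interpolation=cv2.INTER_CUBIC)); print(n,c["intrinsics"],c["xyz"],c["rotation"])
s=env.read_state();print(env.pinch_z,s["t"],s["eef_pos"],s["eef_rot"],s["gripper_width"])
E
```

```text
scene [[393.84036953   0.         253.87560876]
 [  0.         393.84036953 185.58026743]
 [  0.           0.           1.        ]] [0.02990055 0.50616529 0.64693063] [-2.29221575 -0.00245602 -2.30363486]
top [[477.08206053   0.         247.163565  ]
 [  0.         477.08206053 199.85032773]
 [  0.           0.           1.        ]] [0.34140395 0.08473907 0.99067738] [-2.96769237  0.00884173 -1.54849992]
0.0187 0.1 [ 0.26637142 -0.5647064   0.20815473] [-3.13992941e+00  1.03121482e-04  4.40881630e-01] 1.0025119478592237
```

View pics/top0.png

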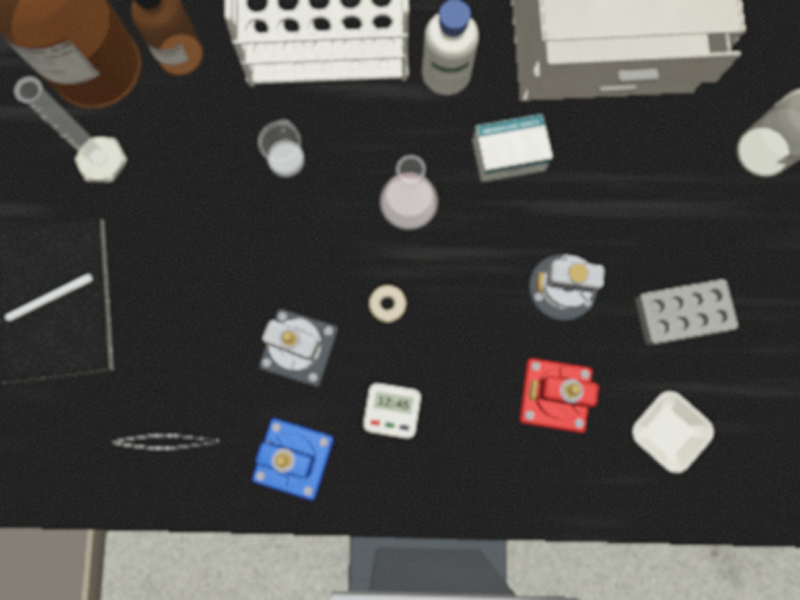

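View pics/scene0.png

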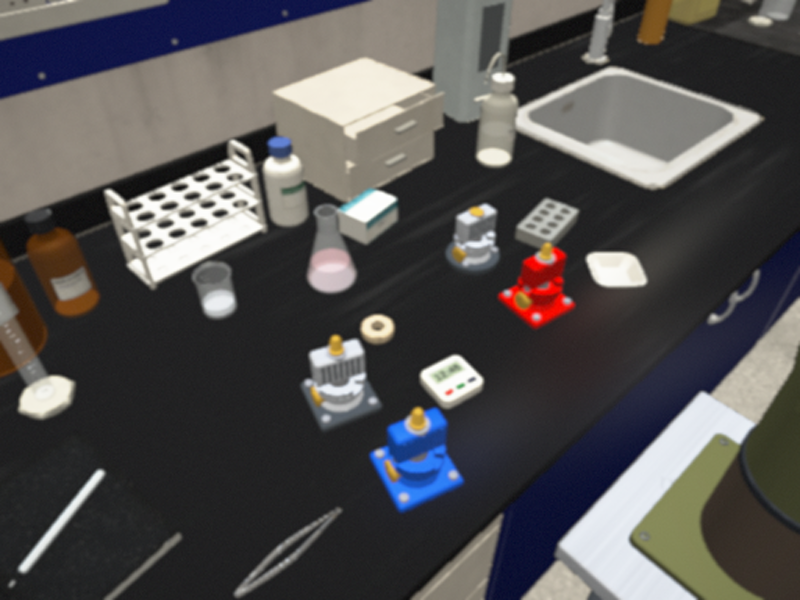

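The grey coupler on a square plate with the barbed spigot is at about (298,345) in the top view and (338,380) in the scene view. The blank coupler is at (566,285) in the top view. I'll enlarge the target next.

```bash
cat > h.py <<'E'
from station import env, imaging
import cv2,numpy as np
from scipy.spatial.transform import Rotation as R
def cam(n):
    c=imaging.read_camera(n); c["R"]=R.from_euler("xyz",c["rotation"]).as_matrix(); return c
def unproj(c,u,v,z):
    d=c["R"]@np.linalg.solve(c["intrinsics"],[u,v,1]); return c["xyz"]+d*(z-c["xyz"][2])/d[2]
def proj(c,p):
    q=c["intrinsics"]@(c["R"].T@(np.array(p)-c["xyz"])); return q[:2]/q[2]
E
python3 - <<'E'
from h import *
a=cam("top")
A=cv2.resize(a["img"][180:260,150:230,::-1],(400,400),interpolation=cv2.INTER_CUBIC)
b=cam("scene")
B=cv2.resize(b["img"][205:285,180:260,::-1],(400,400),interpolation=cv2.INTER_CUBIC)
cv2.imwrite("pics/crop.png",np.hstack([A,B]))
print(unproj(a,298*.64,345*.64,.0),unproj(a,290*.64,338*.64,.116), unproj(b,336*.64,340*.64,.116))
print(unproj(a,566*.64,285*.64,0))
E
```

```text
[0.46821742 0.21458285 0.        ] [0.46152377 0.20922978 0.116     ] [0.45875342 0.21601801 0.116     ]
[ 0.55776995 -0.14541144  0.        ]
```

View pics/crop.png

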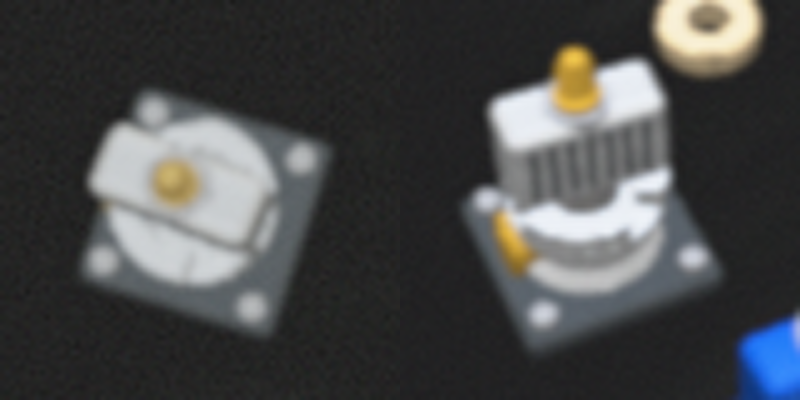

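The top crop shows the sleeve-top corners at (120,123), (275,190), (250,248) and (90,185), and the plate corners at (143,88), (332,148), (268,338) and (80,278). In the scene crop the sleeve-top corners are at (90,102), (245,58), (267,100) and (108,150).

Run:
```python
from h import *
a=cam("top");b=cam("scene")
def f(c,pts,o,z):
    P=np.array([unproj(c,o[0]+(u-2)/5,o[1]+(v-2)/5,z)[:2] for u,v in pts]);print(P.round(4).tolist(),P.mean(0))
    for i in range(len(P)):
        d=P[(i+1)%len(P)]-P[i];print("  ",np.linalg.norm(d),np.degrees(np.arctan2(d[1],d[0])))
f(a,[(120,123),(275,190),(250,248),(90,185)],(150,180),.093)
f(a,[(143,88),(332,148),(268,338),(80,278)],(150,180),.01)
f(b,[(90,102),(245,58),(267,100),(108,150)],(180,205),.093)
f(a,[(175,178)],(150,180),.114); f(b,[(174,55)],(180,205),.114)
```

```text
[[0.4875, 0.2365], [0.463, 0.1763], [0.4407, 0.1849], [0.4634, 0.2467]] [0.46365727 0.21109822]
   0.0650362939917467 -112.18177337061594
   0.023932154547446138 158.86514713428008
   0.06589929743067921 69.7998038636611
   0.026209682829308936 -23.026334369775864
[[0.5161, 0.2416], [0.4924, 0.1617], [0.4129, 0.1853], [0.4359, 0.2639]] [0.4643198  0.21310748]
   0.08340654303630562 -106.53106775504163
   0.0828916764729179 163.43179942644525
   0.0818797327513436 73.67490349404028
   0.08319905730834756 -15.516194323197713
[[0.484, 0.2403], [0.4626, 0.1814], [0.4397, 0.1893], [0.4597, 0.2496]] [0.46152001 0.21513927]
   0.0626896041359535 -109.93835603001399
   0.024274070809459935 161.0397306229617
   0.06361857272161649 71.6512439130882
   0.026039938573547007 -21.016849351919
[[0.4639, 0.2115]] [0.46385728 0.21146745]
   0.0 0.0
[[0.4653, 0.2126]] [0.46531493 0.21261605]
   0.0 0.0
```

The axis is near (0.464, 0.2125) and the flats run at about 69.5°, so the target yaw is about 1.21 rad. I'll set out at a safe height.

Request:
move_arm:
  series: [15,20,6,0,0,0.02,18,30,6,0,0,0.03,18,32,6,0,0,0.035,18,32,6,0,0,0.035,18,32,6,0,0,0.035]
  fingers: 0

```text
t: 0.72
eef_pos: [0.3542, -0.4178, 0.2392]
eef_rot: [3.141, -0.0, 0.597]
force: [1.5, 1.2, 0.5]
gripper_width: 0.999
grip_force: 0.0
```

Request:
move_arm:
  series: [18,32,0,0,0,0.035,18,32,0,0,0,0.035,18,32,0,0,0,0.035,15,32,0,0,0,0.035,10,32,0,0,0,0.035]

```text
t: 1.13
eef_pos: [0.4344, -0.2574, 0.2392]
eef_rot: [3.14, -0.001, 0.774]
force: [0.2, 0.3, -0.3]
gripper_width: 0.996
grip_force: 0.0
```

Request:
move_arm:
  series: [6,32,0,0,0,0.035,6,32,0,0,0,0.035,6,32,0,0,0,0.035,0,32,0,0,0,0.035,0,32,0,0,0,0.035]

```text
t: 1.55
eef_pos: [0.4509, -0.0977, 0.239]
eef_rot: [3.141, -0.0, 0.948]
force: [0.9, 0.9, -0.4]
gripper_width: 0.999
grip_force: 0.0
```

Request:
move_arm:
  series: [2,33,0,0,0,0.03,2,33,0,0,0,0.03,2,33,0,0,0,0.03,2,33,0,0,0,0.03,2,33,0,0,0,0.03]

```text
t: 1.97
eef_pos: [0.4606, 0.0673, 0.2391]
eef_rot: [3.141, -0.0, 1.097]
force: [1.0, 0.5, 0.1]
gripper_width: 1.0
grip_force: 0.0
```

Request:
move_arm:
  series: [1,33,0,0,0,0.03,1,33,-5,0,0,0.03,1,33,-10,0,0,0.03,0,30,-10,0,0,0.022,0,16,-10,0,0,0]

```text
t: 2.38
eef_pos: [0.4635, 0.2158, 0.2039]
eef_rot: [-3.142, -0.004, 1.213]
force: [0.9, -0.1, -0.1]
gripper_width: 0.998
grip_force: 0.0
```

Request:
move_arm:
  series: [0,0,-15,0,0,0,0,0,-15,0,0,0,0,0,-15,0,0,0,0,0,-10,0,0,0,0,0,0,0,0,0]

```text
t: 2.8
eef_pos: [0.4625, 0.21, 0.1472]
eef_rot: [-3.139, 0.003, 1.208]
force: [-0.8, -0.2, 0.3]
gripper_width: 0.999
grip_force: 0.0
```

Run:
```python
from h import *
a=cam("top");b=cam("scene");s=env.read_state();print(s["eef_pos"],s["eef_rot"],s["q"])
A=cv2.resize(a["img"][170:270,140:240,::-1],(400,400),interpolation=cv2.INTER_CUBIC)
B=cv2.resize(b["img"][170:290,160:280,::-1],(400,400),interpolation=cv2.INTER_CUBIC)
cv2.imwrite("pics/c2.png",np.hstack([A,B]))
```

```text
[0.46367874 0.21076704 0.14896311] [-3.14142705e+00  2.57795427e-04  1.20788292e+00] [-0.31199511  0.64428112 -0.32932912  1.96761616  0.35879249  0.58623957
 -1.24451632]
```

View pics/c2.png

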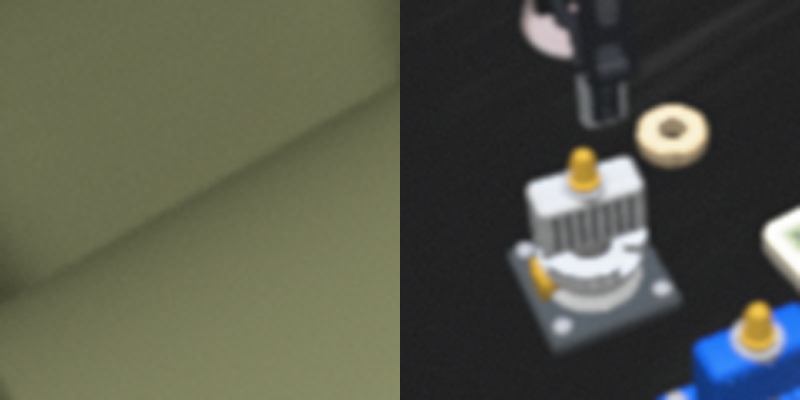

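The scene view shows the finger above and behind the spigot, lined up with the sleeve as intended. I'll descend now.

Request:
move_arm:
  series: [0.5,1,-15,0,0,0,0,0,-15,0,0,0,0,0,-15,0,0,0,0,0,-15,0,0,0,0,0,-10,0,0,0]

```text
t: 3.32
eef_pos: [0.4647, 0.2119, 0.0787]
eef_rot: [3.141, -0.001, 1.208]
force: [0.2, -0.1, -0.1]
gripper_width: 1.0
grip_force: 0.0
```

Request:
move_arm:
  series: [0,0,-6,0,0,0,0,0,-6,0,0,0,0,0,-4,0,0,0,0,0,0,0,0,0,0,0,0,0,0,0]

```text
t: 3.73
eef_pos: [0.4644, 0.2119, 0.0632]
eef_rot: [3.141, -0.0, 1.208]
force: [0.1, 0.6, -0.0]
gripper_width: 0.994
grip_force: 0.0
```

Request:
move_arm:
  series: [0,0,0,0,0,0,0,0,0,0,0,0,0,0,0,0,0,0,0,0,0,0,0,0,0,0,0,0,0,0]
  fingers: 1
  newtons: 30

```text
t: 4.15
eef_pos: [0.463, 0.2122, 0.0632]
eef_rot: [-3.14, 0.0, 1.208]
force: [-7.5, 2.6, 18.0]
gripper_width: 0.316
grip_force: 32.9
```

Request:
move_arm:
  series: [0,0,0,0,0,0,0,0,0,0,0,0,0,0,0,0,0,0,0,0,0,0,0,0,0,0,0,0,0,0]

```text
t: 4.57
eef_pos: [0.463, 0.2123, 0.0634]
eef_rot: [-3.14, 0.0, 1.209]
force: [-3.8, 1.1, 5.7]
gripper_width: 0.312
grip_force: 31.3
```

Run:
```python
from h import *
s=env.read_state()
for k in("t","eef_pos","eef_rot","force","ft_torque","gripper_width","grip_force","q"):print(k,s[k])
```

```text
t 4.5667
eef_pos [0.46298967 0.21229126 0.06335587]
eef_rot [-3.14038603e+00  1.48807087e-04  1.20898297e+00]
force [-3.75315403  1.07906744  5.69231843]
ft_torque [ 0.12637333  0.61455279 -0.00381445]
gripper_width 0.3122731257045216
grip_force 31.325857937335968
q [-0.38252178  0.78758478 -0.22537374  2.02639155  0.44471813  0.37486263
 -1.32225197]
```

Request:
move_arm:
  series: [-1.3,0.4,0,0,0,0,0,0,3,0,0,0,0,0,4,0,0,0,0,0,4,0,0,0,0,0,4,0,0,0]
  newtons: 60

```text
t: 4.98
eef_pos: [0.4628, 0.2122, 0.0778]
eef_rot: [-3.141, 0.0, 1.208]
force: [0.6, 1.4, -9.8]
gripper_width: 0.303
grip_force: 59.6
```

Request:
move_arm:
  series: [0,0,0,0,0,0,0,0,0,0,0,0]

```text
t: 5.15
eef_pos: [0.4628, 0.2122, 0.0779]
eef_rot: [-3.141, -0.0, 1.208]
force: [0.3, 0.9, -10.0]
gripper_width: 0.305
grip_force: 59.6
```

The spring pulls 10 N at 15 mm, which matches the lift. Next comes the clockwise turn.

Request:
move_arm:
  series: [0,0,0,0,0,-0.05,0,0,0,0,0,-0.06,0,0,0,0,0,-0.06,0,0,0,0,0,-0.06,0,0,0,0,0,-0.06]

```text
t: 5.57
eef_pos: [0.4627, 0.2122, 0.0776]
eef_rot: [-3.141, 0.0, 0.915]
force: [0.3, 1.9, -10.9]
gripper_width: 0.303
grip_force: 59.6
```

Request:
move_arm:
  series: [0,0,0,0,0,-0.06,0,0,0,0,0,-0.06,0,0,0,0,0,-0.06,0,0,0,0,0,-0.06,0,0,0,0,0,-0.06]

```text
t: 5.98
eef_pos: [0.4625, 0.2121, 0.0776]
eef_rot: [-3.141, 0.001, 0.615]
force: [1.6, 1.3, -10.0]
gripper_width: 0.305
grip_force: 59.6
```

Request:
move_arm:
  series: [0,0,0,0,0,-0.06,0,0,0,0,0,-0.06,0,0,0,0,0,-0.06,0,0,0,0,0,-0.06,0,0,0,0,0,-0.06]

```text
t: 6.4
eef_pos: [0.4623, 0.2122, 0.0775]
eef_rot: [-3.142, 0.001, 0.315]
force: [0.0, 1.6, -10.6]
gripper_width: 0.306
grip_force: 59.6
```

Request:
move_arm:
  series: [0,0,0,0,0,-0.04,0,0,0,0,0,-0.03,0,0,0,0,0,-0.02,0,0,0,0,0,0,0,0,0,0,0,0]

```text
t: 6.82
eef_pos: [0.4624, 0.2122, 0.0778]
eef_rot: [3.142, 0.001, 0.229]
force: [-0.7, 1.4, -9.9]
gripper_width: 0.302
grip_force: 59.6
```

Run:
```python
from h import *
s=env.read_state()
for k in("t","eef_pos","eef_rot","force","ft_torque","q"):print(k,s[k])
```

```text
t 6.8167
eef_pos [0.46239051 0.2121669  0.07779313]
eef_rot [3.14152544e+00 9.04793809e-04 2.28868974e-01]
force [-0.65191924  1.36790835 -9.89671442]
ft_torque [0.23095166 0.05398386 0.15432825]
q [-0.50923065  0.75567029 -0.0187749   2.0281199   0.03609012  0.35899016
 -1.89862591]
```

Request:
move_arm:
  series: [0,0,0,0,0,-0.02,0,0,0,0,0,-0.02,0,0,0,0,0,-0.02,0,0,0,0,0,0,0,0,0,0,0,0]

```text
t: 7.23
eef_pos: [0.4624, 0.2122, 0.0778]
eef_rot: [3.141, 0.001, 0.17]
force: [-1.2, 1.6, -9.7]
gripper_width: 0.298
grip_force: 60.3
```

Run:
```python
from h import *
s=env.read_state()
for k in("eef_pos","eef_rot","force","ft_torque"):print(k,s[k])
```

```text
eef_pos [0.46239594 0.21220236 0.07781448]
eef_rot [3.14127024e+00 7.63300247e-04 1.69862560e-01]
force [-1.2183239   1.63237214 -9.69951804]
ft_torque [0.04787593 0.21920036 1.04646535]
```

Torque is up to 1 N m, so the sleeve is at the stop. I'll ease off slightly and lower it.

Request:
move_arm:
  series: [0,0,-3,0,0,0.015,0,0,-4,0,0,0,0,0,-4,0,0,0,0,0,-4,0,0,0,0,0,0,0,0,0]

```text
t: 7.65
eef_pos: [0.4626, 0.2122, 0.0636]
eef_rot: [-3.142, 0.0, 0.183]
force: [-3.8, 1.2, 1.1]
gripper_width: 0.3
grip_force: 61.4
```

Run:
```python
from h import *
s=env.read_state()
for k in("eef_pos","eef_rot","force","ft_torque"):print(k,s[k])
```

```text
eef_pos [0.46255651 0.21222435 0.06357522]
eef_rot [-3.14152466e+00  3.37031961e-04  1.82939266e-01]
force [-3.83516186  1.2274516   1.07751517]
ft_torque [0.02038886 0.78939648 0.88046383]
```

The sleeve is down: same height as at the grasp and the spring force is gone. I'll release and rise straight up.

Request:
move_arm:
  series: [0,0,0,0,0,0,0,0,0,0,0,0,0,0,0,0,0,0,0,0,0,0,0,0,0,0,0,0,0,0]
  fingers: 0

```text
t: 8.07
eef_pos: [0.4636, 0.2119, 0.0631]
eef_rot: [3.141, -0.001, 0.181]
force: [0.0, 0.9, 1.4]
gripper_width: 0.981
grip_force: 0.0
```

Request:
move_arm:
  series: [0,0,5,0,0,0,0,0,10,0,0,0,0,0,15,0,0,0,0,0,20,0,0,0,0,0,25,0,0,0]

```text
t: 8.48
eef_pos: [0.4622, 0.2117, 0.1387]
eef_rot: [3.141, 0.002, 0.183]
force: [1.2, 0.4, 0.3]
gripper_width: 1.003
grip_force: 0.0
```

Request:
move_arm:
  series: [0,0,30,0,0,0,0,0,30,0,0,0,0,-30,30,0,0,0,0,-35,10,0,0,0,0,-35,0,0,0,0]

```text
t: 8.9
eef_pos: [0.4648, 0.1128, 0.2412]
eef_rot: [-3.141, -0.008, 0.185]
force: [0.4, 0.1, 0.2]
gripper_width: 1.002
grip_force: 0.0
```

Request:
move_arm:
  series: [0,-35,0,0,0,0,0,-35,0,0,0,0,0,-35,0,0,0,0,0,-20,0,0,0,0,0,0,0,0,0,0]

```text
t: 9.32
eef_pos: [0.4623, -0.0183, 0.2383]
eef_rot: [3.138, -0.0, 0.173]
force: [0.3, 0.3, -0.3]
gripper_width: 0.997
grip_force: 0.0
```

Run:
```python
from h import *
a=cam("top");b=cam("scene")
A=cv2.resize(a["img"][180:260,150:230,::-1],(400,400),interpolation=cv2.INTER_CUBIC)
B=cv2.resize(b["img"][205:285,180:260,::-1],(400,400),interpolation=cv2.INTER_CUBIC)
cv2.imwrite("pics/c3.png",np.hstack([A,B]))
```

```text
(no output)
```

View pics/c3.png

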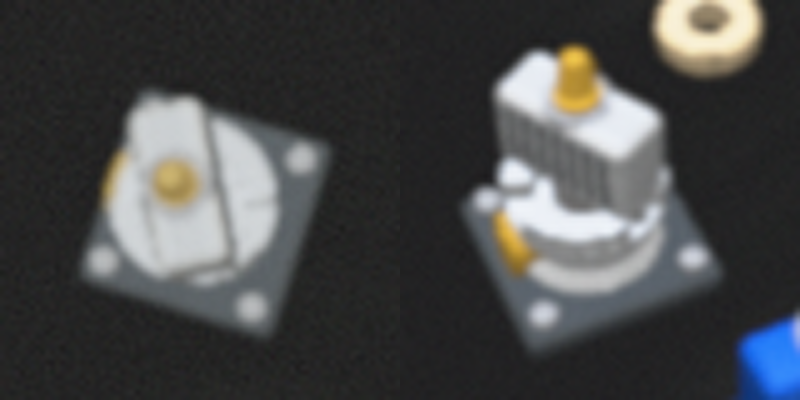

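The sleeve has turned about 60° clockwise. The spigot base is at the same pixel (about (578,105)) as before, so the sleeve is fully down, and the flask and the other coupler weren't approached. I'm handing in.

```bash
python3 -c "
from station import env
print(env.finish_job())"
```

```text
the job is handed in; nothing more can be done
None
```

The hose coupler is locked: I lifted its sleeve about 15 mm, turned it clockwise 60° to the stop and lowered it fully home, then handed the job in at about 9.5 s without going near the blank coupler or the flask.

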